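# Open a square glass jar one-handed in the shelf organiser

## Task

The square glass jar stands on the turntable, where it would only spin round with its lid. Take it gently, since the glass is thin, and set it down softly, lid still on, right down in the square well of the shelf organiser, which keeps it from turning. There unscrew the tight lid anticlockwise until its thread lets go, without forcing it on past that, leaving the jar down in the well, and finish still holding the lid level in the gripper, straight above the jar's mouth and clear of it by a centimetre or two; do not knock over the shampoo bottle or the toothbrush cup.

Things in the scene. Friction and masses are not known exactly. Their poses are not given: they have to be found in the camera images.
- jar_center (a point): Centre of the jar's body, 23 mm above its underside; x, y square to its flat sides, z up. Loose square jar of thin white glass, about 0.3 kg in all; body 60 x 60 x 46 mm high (lowest 4 mm drawn in to 55 mm), 73 mm high with its lid. The glass bears a grip of at most 40 N per finger and no hard knock when set down. It starts on the turntable, its underside 16 mm above the shelf.
- jar_mouth (a point): Centre of the rim of the jar's round neck, 45 mm above jar_center. The neck is 44 mm in diameter, with three short raised threads outside; a springy sealing ring on its rim pushes the lid up against them, so the lid is tight: about 0.5 to 1 N m to start it, less once it is loose. It takes a firm grip on the lid (40 N or more is safe there) and a steady turn about the upright axis.
- lid_center (a point): Centre of the lid: a loose round ribbed aluminium screw cap, 58 mm in diameter, 22 mm high, 60 g; z up. Closed, this point is 6 mm below jar_mouth and the lid's rim 5 mm above the square body. Seen from above it unscrews anticlockwise: it lifts off after about 55 degrees of turn on the jar; at about 95 the next threads stop it, so turn it 65 to 90. It stays as turned when let go.
- well (a point): Centre of the floor of the square well in the organiser. The well is 64 x 64 mm, 20 mm deep, with upright walls, its floor 8 mm above the shelf; x and y axes square to its walls. A jar standing in it has jar_center 23 mm above this point and can turn only about 4 degrees either way.
- organiser: Grey stoneware organiser fixed on the shelf, 100 mm (x) x 190 mm (y) x 28 mm high, with the square well 40 mm to the -y side of its centre and three small round toothbrush holes on the +y side. Origin at the centre of its underside, on the shelf. The shelf's top is 120 mm above the work surface.
- turntable: Base of the round grey plastic turntable on the shelf, origin on its axis at the shelf's top. Its disc, 240 mm in diameter and with its top 16 mm above the shelf, spins freely. It carries the jar, the shampoo bottle and the soap saucer.
- shampoo: Closed grey-green shampoo bottle standing on the turntable, 58 mm in diameter, 165 mm high, origin at the centre of its underside. A bystander.
- soap_saucer: Blue ceramic soap saucer with a bar of soap on the turntable, 80 mm in diameter, 23 mm high with the soap, origin at the centre of its underside. A bystander.
- brush_cup: Orange toothbrush cup with two brushes, on the shelf's end, 68 mm in diameter, cup 95 mm high (brushes to 170 mm), origin at the centre of its underside. A bystander.
There are look-alikes about, which are no part of the job. What is shaped like the part that bears jar_center but blue or red is not meant.

How it is judged:
On the way, in this order (a step that is already met when the one before it is completed fails the run):
1. the closed jar stands down in the organiser's square well, its lid still screwed on (horizontal distance between jar_center and well below 0.005 m and z of jar_center in the frame of well below 0.026 m and angle between jar_center's own z axis and vertical below 0.06 rad and z of lid_center in the frame of jar_mouth below -0.001 m), for 0.2 s.
2. the lid is off its thread and clear of the neck, with the jar still down in the well (horizontal distance between jar_center and well below 0.005 m and z of jar_center in the frame of well below 0.026 m and angle between jar_center's own z axis and vertical below 0.06 rad and z of lid_center in the frame of jar_mouth above 0.013 m), for 0.1 s.
At the end, for the whole second after the job is handed in: The jar stands down in the square well (within 5 mm sideways, 3 mm in height, upright), and the lid is held still in the fingers, level within 0.15 rad, straight above the mouth within 12 mm, its lower rim 2 to 35 mm above the rim of the neck and touching the jar nowhere (all of step 2 and z of lid_center in the frame of jar_mouth below 0.046 m and horizontal distance between lid_center and jar_mouth below 0.012 m and angle between lid_center's own z axis and vertical below 0.15 rad and contact force between lid and the fingers above 1 N and contact force between lid and jar below 0.1 N and linear speed of lid below 0.02 m/s); the arm keeps its last pose, push and grip.
It fails at once if the glass jar is squeezed or struck by the fingers too hard (contact force between jar and the fingers above 100 N).
It fails at once if the jar is dropped (linear speed of jar above 0.35 m/s and contact force between each of jar, lid and the fingers below 0.2 N).
It fails at once if the jar is banged or jammed into the organiser (contact force between jar and organiser above 120 N).
It fails at once if the jar is tipped over (angle between jar_center's own z axis and vertical above 0.6 rad).
It fails at once if the shampoo bottle or the toothbrush cup is knocked over (angle between any of shampoo, brush_cup's own z axis and vertical above 0.5 rad).
It also fails if it takes over 61 s, if anything falls off the work surface, if the arm or the gripper's body presses on something with over 40 N, if the wrist force passes 120 N, or if a joint passes its speed limit or range.

## Robot

A 6-joint arm with a two-finger parallel gripper is mounted at the origin on the work surface. World frame = base frame: x ahead of the robot, y to its left, z up, the work surface at z = 0. Lengths are in m, angles in rad, forces in N, time in s.
With the tool pointing down it reaches from about 0.3 to 0.875 m from the base axis. Payload 6.4 kg.
Tool frame: the origin (TCP) lies between the finger pads; the fingertips stand 8 mm ahead of it and the grasp point (between the pads) lies 11 mm behind it (bot.tip_reach is the distance from the TCP to the fingertips, in m); z points along the fingers, y is the direction in which the jaws open and shut (so a half turn about z gives the same grasp; the last joint's range is limited). The gripper opens to 85 mm and grips with 20 to 120 N. Pads are 22 mm wide; open, the fingers measure 114 mm over their backs; the gripper's body (76 mm by 85 mm) begins 54 mm behind the grasp point. The pads swing forward as they close: fully open they stand 13 mm farther back than shut.
Start: joints at [1.111, 0.181, 1.607, -0, 1.354, -0.206], TCP at [0.144, 0.557, 0.239] pointing down, gripper open.
Joint ranges: [-2.99, 2.99], [-0.89, 2.07], [0.3, 2.58], [-1.14, 4.28], [0, 2.63], [-3.12, 3.12]. Speed limits (rad/s): [2.57, 2.57, 3.01, 3.14, 3.14, 3.14].

## Interface

Orientations are given as a unit quaternion [w, x, y, z].
In Python, from rig import bot, cams, nets gives the robot as it stands.
- The arm moves only by the shell command python3 -m jog 'ROWS'. ROWS is JSON, a list of rows, each a list of 5 numbers: the gripper command: -1 is fully open, 1 is shut, values between are in proportion, then the shift along the tool's x, y, z in mm, then the turn about the tool's z in rad. A call has 1 to 20 rows; each row shifts and turns the pose as measured when the row begins, along the tool's axes as they then stand; what a row does not reach is not made up. A row lasts 1/12 s, in which the tool goes at most 41.7 mm and 7.16 degrees, less where a joint would pass 70% of its speed; a pose out of reach is approached as far as the arm can. A call is refused whole if a number of a shift passes 41.7 or a number of a turn 0.125, either way. A call with a gripper value outside its range is refused whole. The fingers move at their own pace and stop on an object; the grip force is fixed at half the most. Time passes only in rows, so rows that do not move let the fingers close. It gives the time, the measured TCP pose, the force and the opening at its end, in the units of the state.
- bot.state(): the state, without advancing time (a new reading comes with each control period).
- cams.read_camera(name): name is "side" or "top" or "wrist"; returns the picture (384x512x3 uint8, red, green, blue); there is no depth.
- cams.camera_params(name): a dict with "mtx" (3x3 intrinsics, pixels), "eye" and "rotation" of the camera in the world. Camera axes: x right, y down, z forward; pixel columns grow to the right and rows downward; lengths in m; the calibration is good to about 2 mm. A picture is of the moment at which its call begins: read the wrist's pose just before it. camera_params takes no time and is no camera call; for the wrist camera it gives the pose at the moment of the call.
- bot.job_done(): hands the job in, once; it reports no verdict.
Trained networks look in the newest picture that a camera, given by its name, has taken for a name from the list of things; names that differ only in an ending like _2 or _b are one class to them, and where a whole thing is asked for, a point or a joint stands for the part that bears it (a point fixed in the world has none). Each returns a list of dicts, best first, with "score" (0 to 1); they miss things now and then, are a little off and sometimes report something else, mostly with a low value. They report only what shows in the picture. A call takes as long as a camera call. They do not tell look-alikes from the thing itself.
- nets.search_frame(camera, target): "pixel" ([column, row] in pixels, amid what is visible of it).
The state is a dict: "t": time; "joint_pos": joint angles; "dq": joint speeds; "joint_efforts": joint torques, N m; "eef_pos": TCP position; "ee_rot": TCP orientation; "wrist_force": force on the tool from outside, world axes, zero at the start; "torque": the same for the moment, N m; "gripper_width": opening from 0.0 (shut) to 1.0 (fully open).
Only numpy, scipy, OpenCV 4.12 (cv2) and the standard library are available. Lean on these libraries where they do the work, as an engineer would, in place of code of your own. Each camera call takes 0.05 s, during which the arm holds its last target.

## Working session

There is one attempt and no reset: what is moved stays moved. The work goes in short steps, Python scripts to look and compute and a shell command to move; the robot and the scene stay as the last step left them, time stands still between calls to the robot, and variables do not carry over. Pictures are saved under pics/ and viewed, and the job is handed in when it is done.

```bash
ls; mkdir -p pics; python3 - <<'E'
from rig import bot,cams,nets
import cv2
print(bot.state())
for n in ["side","top","wrist"]:
    p=cams.camera_params(n); print(n,p)
    im=cams.read_camera(n); cv2.imwrite(f"pics/{n}0.png",im[:,:,::-1])
    for t in ["jar_center","organiser","turntable","shampoo","brush_cup","well"]:
        try: print(t,nets.search_frame(n,t)[:3])
        except Exception as e: print(t,e)
print(bot.state()['t'])
E
```

```text
pics
{'t': 0.0, 'joint_pos': array([ 1.11072681e+00,  1.81548944e-01,  1.60801854e+00,  6.24596468e-06,
        1.35381891e+00, -2.06256864e-01]), 'dq': array([-1.04734078e-04,  1.34422238e-03, -1.34651932e-03,  4.55788596e-05,
       -2.19602178e-03,  4.31397426e-05]), 'joint_efforts': array([-8.19987181e-04, -4.44901586e+01, -3.51314092e+01, -4.80804629e-04,
        9.36078111e-03,  4.06243521e-05]), 'eef_pos': array([0.14408803, 0.55608583, 0.23837462]), 'ee_rot': array([-2.96188576e-04,  1.26566575e-01,  9.91957710e-01, -8.46556807e-04]), 'wrist_force': array([ 0.60714907,  0.23232477, -0.1268227 ]), 'torque': array([ 0.01688954,  0.02567633, -0.02324124]), 'gripper_width': 0.9997990509043607}
side {'mtx': array([[479.49391613,   0.        , 247.42885278],
       [  0.        , 479.49391613, 189.58232139],
       [  0.        ,   0.        ,   1.        ]]), 'eye': array([0.32433775, 0.79587582, 1.04248418]), 'rotation': array([ 0.0498842 , -0.1363926 ,  0.93003423, -0.33755733])}
jar_center [{'pixel': [144.1, 175.5], 'score': 0.82}, {'pixel': [302.8, 352.4], 'score': 0.78}, {'pi
[... 938 characters left out ...]
, 'score': 0.53}]
shampoo [{'pixel': [220.6, 139.6], 'score': 0.68}]
brush_cup [{'pixel': [124.5, 159.3], 'score': 0.78}, {'pixel': [228.8, 198.5], 'score': 0.18}]
well [{'pixel': [338.3, 167.5], 'score': 0.88}]
wrist {'mtx': array([[323.44007589,   0.        , 255.56431534],
       [  0.        , 323.44007589, 189.01697992],
       [  0.        ,   0.        ,   1.        ]]), 'eye': array([0.068693  , 0.57569975, 0.3739741 ]), 'rotation': array([0.12203639, 0.78145512, 0.60462975, 0.09411629])}
jar_center [{'pixel': [43.0, 257.8], 'score': 0.95}, {'pixel': [169.5, 323.6], 'score': 0.55}, {'pixel': [72.6, 380.2], 'score': 0.44}]
organiser []
turntable []
shampoo []
brush_cup []
well []
1.05
```

View pics/side0.png

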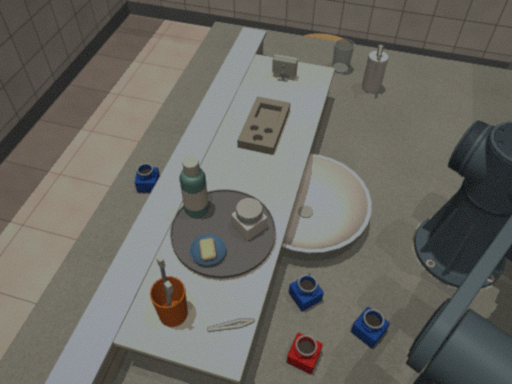

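View pics/top0.png

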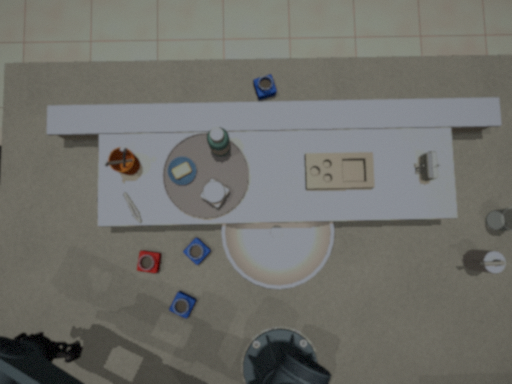

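View pics/wrist0.png

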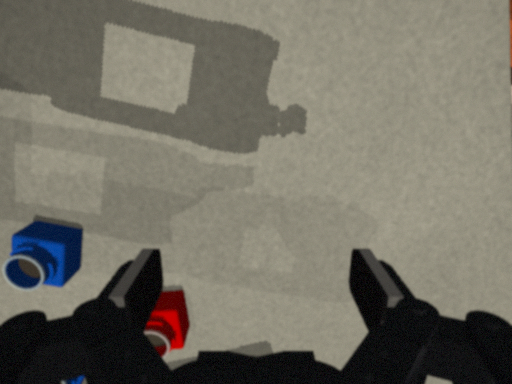

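White closed jar on the turntable is at top (215,193) and side (250,216). The others shaped like it, at top (197,250), (183,304), (265,87) and (149,261), are open and blue or red, so they don't match. I'll confirm with a crop and compute positions.

```bash
cat > h.py <<'E'
import numpy as np, cv2
from scipy.spatial.transform import Rotation as R
from rig import bot,cams,nets
def Rm(q): return R.from_quat([q[1],q[2],q[3],q[0]]).as_matrix()
def onplane(p,px,z):
    u=np.linalg.solve(p['mtx'],[px[0],px[1],1]); d=Rm(p['rotation'])@u
    e=np.array(p['eye']); return e+d*(z-e[2])/d[2]
def proj(p,X):
    c=Rm(p['rotation']).T@(np.array(X)-p['eye']); u=p['mtx']@c; return u[:2]/u[2]
E
python3 - <<'E'
from h import *
im=cv2.imread("pics/top0.png"); a=cv2.resize(im[150:230,170:270],None,fx=6,fy=6,interpolation=cv2.INTER_CUBIC)
cv2.imwrite("pics/top0jar.png",a)
a=cv2.resize(im[140:200,295:385],None,fx=8,fy=8,interpolation=cv2.INTER_CUBIC);cv2.imwrite("pics/top0org.png",a)
im=cv2.imread("pics/side0.png"); a=cv2.resize(im[170:270,170:290],None,fx=6,fy=6,interpolation=cv2.INTER_CUBIC)
cv2.imwrite("pics/side0jar.png",a)
p=cams.camera_params("top")
print(onplane(p,[215,193],.209),onplane(p,[355,170],.14))
E
```

```text
[0.50372947 0.17397774 0.209     ] [ 0.56701775 -0.21604801  0.14      ]
```

View pics/top0jar.png

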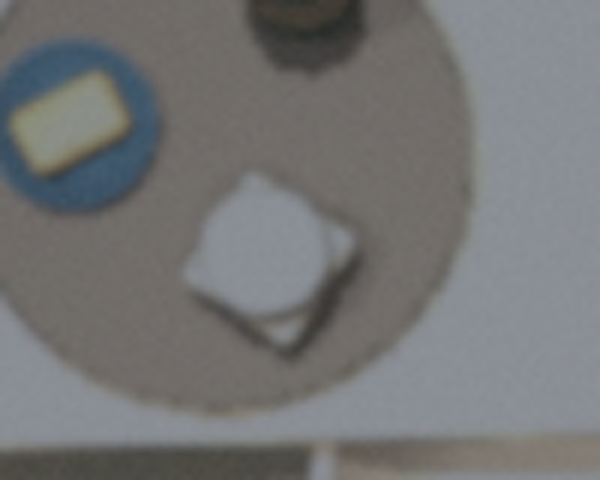

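View pics/top0org.png

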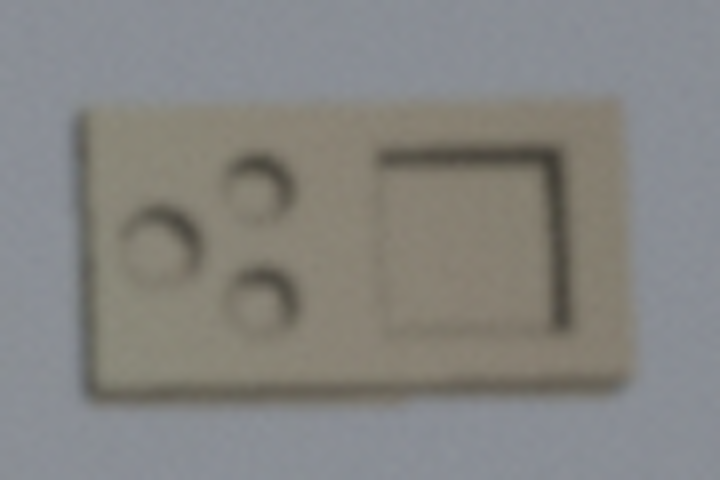

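View pics/side0jar.png

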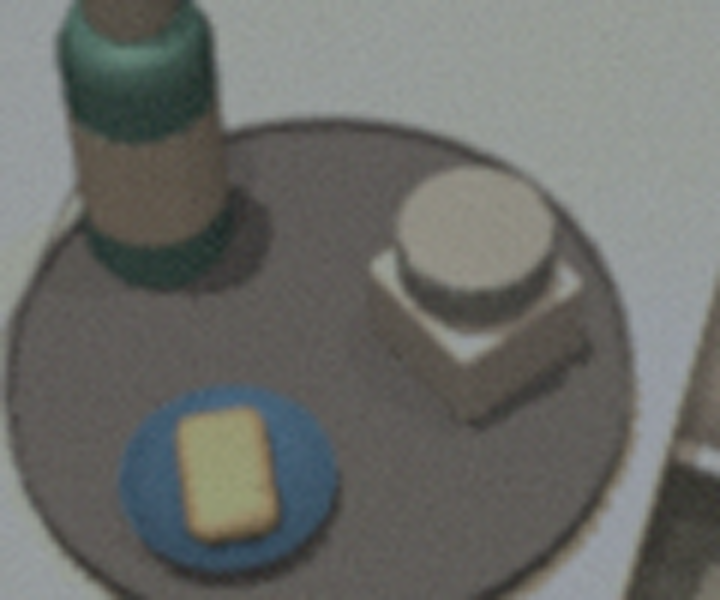

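Confirmed: the closed white jar is the one meant. Its lid centre is at top ≈(214,191), and the well is at top ≈(354,170).

```bash
python3 - <<'E'
from h import *
print(bot.tip_reach)
p=cams.camera_params("top"); s=cams.camera_params("side")
f=lambda x,o,k:[(x[0]+.5)/k-.5+o[0],(x[1]+.5)/k-.5+o[1]]
print("lid top",onplane(p,f((264,247),(170,150),6),.209)[:2], "side",onplane(s,f((475,230),(170,170),6),.209)[:2])
c=[onplane(p,f(x,(170,150),6),.182)[:2] for x in [(252,172),(186,272),(290,350),(357,240)]]
print("body",np.round(c,4),np.mean(c,0))
for i in range(4):
    d=c[(i+1)%4]-c[i]; print(np.degrees(np.arctan2(d[1],d[0])),np.linalg.norm(d))
w=[onplane(p,f(x,(295,140),8),.148)[:2] for x in [(378,150),(562,148),(573,328),(386,335)]]
print("well",np.round(w,4),np.mean(w,0))
o=[onplane(p,f(x,(295,140),8),.148)[:2] for x in [(85,103),(622,99),(632,376),(92,390)]]
print("org",np.round(o,4),np.mean(o,0))
for i in range(4):
    d=o[(i+1)%4]-o[i]; print(np.degrees(np.arctan2(d[1],d[0])),np.linalg.norm(d))
print("shampoo top",onplane(p,(217,133),.30), "disc", onplane(p,(206,175),.136))
st=bot.state(); M=Rm(st['ee_rot']); print(M)
w=cams.camera_params("wrist"); print("cam in tool",M.T@(w['eye']-st['eef_pos']), M.T@Rm(w['rotation']))
E
```

```text
0.008
lid top [0.50977551 0.17763037] side [0.50733647 0.17790536]
body [[0.5467 0.1845]
 [0.502  0.2147]
 [0.4659 0.1686]
 [0.5148 0.1377]] [0.50737719 0.17637404]
145.94267989960392 0.05388924777626701
-128.03117673466622 0.058586849374561635
-32.242021909713316 0.057788327554266876
55.750330234766324 0.05661571521310562
well [[ 0.5998 -0.1786]
 [ 0.5991 -0.2434]
 [ 0.5354 -0.244 ]
 [ 0.5344 -0.1785]] [ 0.56717906 -0.21110861]
org [[ 0.6186 -0.0763]
 [ 0.6161 -0.2654]
 [ 0.5181 -0.2638]
 [ 0.5173 -0.0751]] [ 0.56755318 -0.17013724]
-90.74600419664473 0.18919079283847948
179.03736616108333 0.09801560436126135
90.2502054090536 0.1887248353516071
-0.675924599842548 0.10129619891653269
shampoo top [0.64382125 0.16075251 0.3       ] disc [0.56226668 0.20355377 0.136     ]
[[-9.67962339e-01  2.51095420e-01  3.21137429e-05]
 [ 2.51095421e-01  9.67962337e-01  5.91011654e-05]
 [-1.62448617e-05  6.52713161e-05 -9.99999998e-01]]
cam in tool [ 0.07804955 -0.00051966 -0.13463182] [[-3.56296699e-05 -9.52505664e-01 -3.04520868e-01]
 [ 9.99999833e-01  1.41737278e-04 -5.60340002e-04]
 [ 5.76888984e-04 -3.04520837e-01  9.52505500e-01]]
```

```bash
python3 -m jog '[[-1,-20,-12,-20,0],[-1,-32,-20,-20,0],[-1,-32,-20,-15,0],[-1,-32,-20,-10,0],[-1,-32,-20,-5,0],[-1,-32,-20,0,0],[-1,-32,-20,0,0],[-1,-32,-20,0,0],[-1,-32,-20,0,0],[-1,-32,-20,0,0],[-1,-32,-20,0,0],[-1,-32,-20,0,0],[-1,-32,-20,0,0],[-1,-20,-10,0,0],[-1,0,0,0,0]]'
```

```text
t: 2.3
eef_pos: [0.5041, 0.1805, 0.3148]
ee_rot: [0.004, 0.123, 0.992, 0.001]
wrist_force: [-0.7, -0.1, 0.6]
gripper_width: 1.001
```

```bash
python3 -m jog '[[-1,0,0,0,0.12],[-1,0,0,0,0.12],[-1,0,0,0,0.12],[-1,0,0,0,0.12],[-1,0,0,0,0.12],[-1,0,0,0,0.12],[-1,0,0,0,0.12],[-1,0,0,0,0.12],[-1,0,0,0,0.12],[-1,0,0,0,0.06],[-1,0,0,0,0]]'
python3 - <<'E'
from h import *
st=bot.state(); M=Rm(st['ee_rot']); print(st['eef_pos'],np.degrees(np.arctan2(M[1,0],M[0,0])),st['joint_pos'])
np.save("w1.npy",0)
w=cams.camera_params("wrist");im=cams.read_camera("wrist");cv2.imwrite("pics/w1.png",im[:,:,::-1])
import pickle;pickle.dump(w,open("w1.pkl","wb"))
print(proj(w,[.508,.177,.209]),proj(w,[.508,.177,.182]))
E
```

```text
t: 3.22
eef_pos: [0.5011, 0.1827, 0.3143]
ee_rot: [0.001, 0.658, 0.753, 0.003]
wrist_force: [-0.4, -0.4, 0.4]
gripper_width: 0.999
[0.50113428 0.18268768 0.31426573] 97.65089859933383 [ 0.12577816  0.02831233  1.62232768  0.00186854  1.48565603 -0.00790434]
[262.90930644 198.0154242 ] [262.08552547 187.72222198]
```

View pics/w1.png

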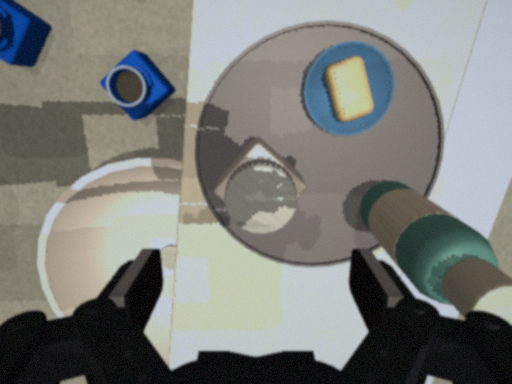

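```bash
python3 - <<'E'
from h import *
import pickle
w=pickle.load(open("w1.pkl","rb"))
im=cv2.imread("pics/w1.png")
a=cv2.resize(im[130:250,190:330],None,fx=5,fy=5,interpolation=cv2.INTER_CUBIC)
a=np.clip(a.astype(float)*1.3,0,255).astype(np.uint8)
# predicted overlay
def poly(P,col):
    q=np.array([((proj(w,x)-[190,130]+.5)*5-.5) for x in P]); cv2.polylines(a,[np.round(q).astype(int)],True,col,1)
c=np.array([.508,.177]); t=np.linspace(0,2*np.pi,40)
poly([[c[0]+.029*np.cos(x),c[1]+.029*np.sin(x),.209] for x in t],(0,0,255))
y=np.radians(57); r=np.array([[np.cos(y),-np.sin(y)],[np.sin(y),np.cos(y)]])
for z in(.182,.136): poly([np.r_[c+r@np.array(v)*.03,z] for v in [(1,1),(1,-1),(-1,-1),(-1,1)]],(0,255,0))
cv2.imwrite("pics/w1c.png",a)
E
```

```text
(no output)
```

View pics/w1c.png

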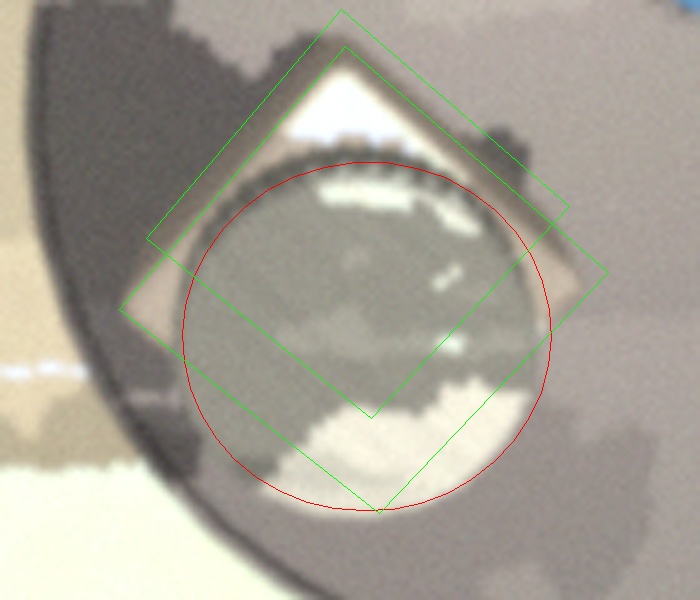

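```bash
python3 -m jog '[[-1,-7,5,0,0],[-1,0,0,20,0],[-1,0,0,30,0],[-1,0,0,25,0],[-1,0,0,15,0],[-1,0,0,10,0],[-1,0,0,0,0]]'
python3 - <<'E'
from h import *
st=bot.state(); M=Rm(st['ee_rot']); print(st['eef_pos'],np.degrees(np.arctan2(M[1,0],M[0,0])),M[:,2])
im=cams.read_camera("side");im=im[:,:,::-1]
cv2.imwrite("pics/s2.png",cv2.resize(im[140:280,170:310],None,fx=4,fy=4,interpolation=cv2.INTER_CUBIC))
im=cams.read_camera("wrist");cv2.imwrite("pics/w2.png",im[:,:,::-1])
E
```

```text
t: 3.85
eef_pos: [0.5109, 0.1757, 0.2132]
ee_rot: [0.004, 0.651, 0.759, 0.005]
wrist_force: [-1.1, -0.3, 0.1]
gripper_width: 1.0
[0.51092381 0.17574868 0.21317067] 98.74159171379905 [ 0.01218869  0.00275565 -0.99992192]
```

View pics/s2.png

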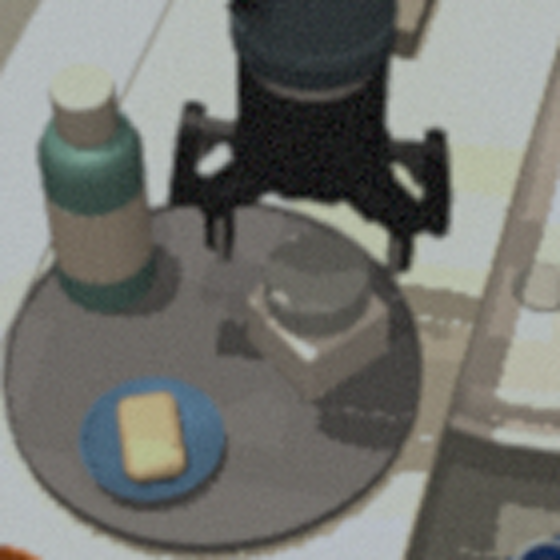

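View pics/w2.png

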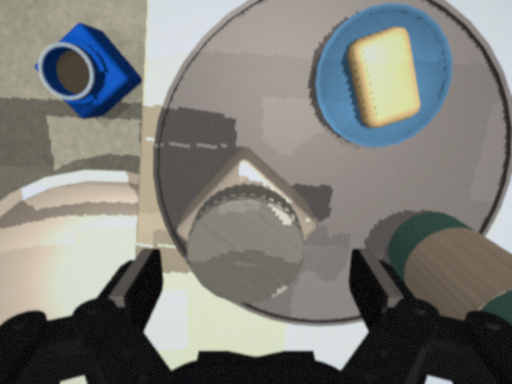

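Lid centred at wrist (245,250) against the finger mid-line at 255, so I shift about 4 mm to −y of the tool and descend.

```bash
python3 -m jog '[[-1,1,-4,5,0],[-1,0,0,8,0],[-1,0,0,6,0],[-1,0,0,2,0],[-1,0,0,0,0]]'
python3 - <<'E'
from h import *
st=bot.state(); M=Rm(st['ee_rot']); print(st['eef_pos'],np.degrees(np.arctan2(M[1,0],M[0,0])),M[:,2],st['wrist_force'])
im=cams.read_camera("side");im=im[:,:,::-1]
cv2.imwrite("pics/s3.png",cv2.resize(im[180:260,200:300],None,fx=7,fy=7,interpolation=cv2.INTER_CUBIC))
im=cams.read_camera("wrist");cv2.imwrite("pics/w3.png",im[:,:,::-1])
E
```

```text
t: 4.37
eef_pos: [0.5111, 0.1768, 0.1976]
ee_rot: [0.008, 0.651, 0.759, 0.01]
wrist_force: [0.3, -0.3, -0.6]
gripper_width: 0.999
[0.51111764 0.17682641 0.19757608] 98.79198047623369 [ 0.02437091  0.00416419 -0.99969431] [ 0.26041283 -0.32922261 -0.63371693]
```

View pics/s3.png

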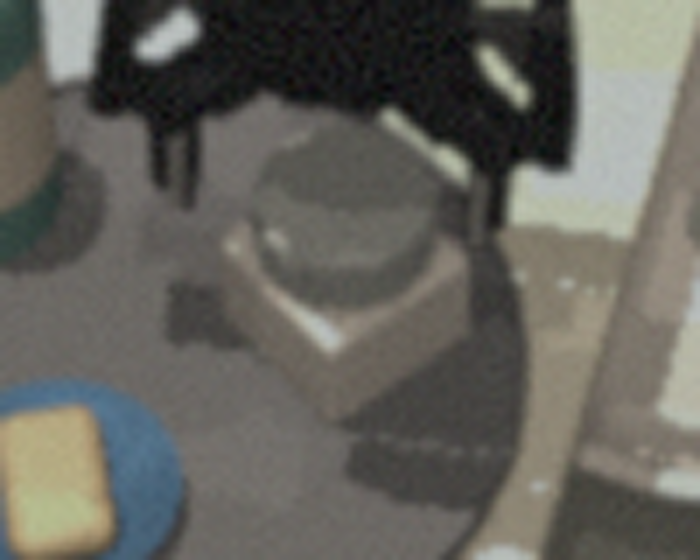

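View pics/w3.png

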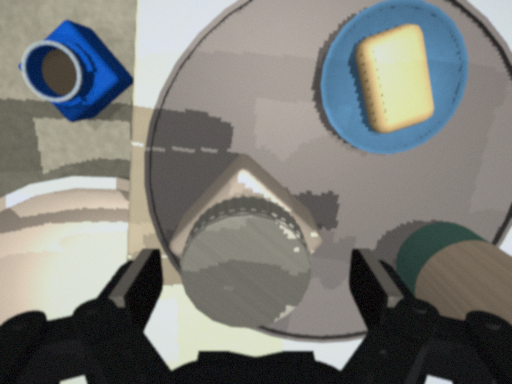

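```bash
cat > st.py <<'E'
from h import *
st=bot.state(); M=Rm(st['ee_rot']); print(round(float(st['t']),2),np.round(st['eef_pos'],4),"yaw",round(float(np.degrees(np.arctan2(M[1,0],M[0,0]))),2),"z",np.round(M[:,2],4),"F",np.round(st['wrist_force'],1),"T",np.round(st['torque'],2),"g",round(float(st['gripper_width']),3),"q",np.round(st['joint_pos'],4))
E
python3 st.py; python3 -m jog '[[-1,0,0,0,0],[-1,0,0,0,0],[-1,0,0,0,0],[-1,0,0,0,0]]'; python3 st.py
```

```text
4.47 [0.5113 0.1768 0.198 ] yaw 98.79 z [ 0.0247  0.0042 -0.9997] F [-0.2  0.3  0.1] T [-0.05 -0.02  0.04] g 0.998 q [ 1.1270e-01  1.2960e-01  1.7528e+00  1.5000e-03  1.2341e+00 -4.1200e-02]
t: 4.8
eef_pos: [0.5119, 0.1769, 0.1989]
ee_rot: [0.009, 0.651, 0.759, 0.01]
wrist_force: [-0.3, -0.3, -0.1]
gripper_width: 1.001
4.8 [0.5119 0.1769 0.1989] yaw 98.8 z [ 0.0262  0.0044 -0.9996] F [-0.3 -0.3 -0.1] T [ 0.01  0.01 -0.05] g 1.001 q [ 1.1270e-01  1.2890e-01  1.7516e+00  1.5000e-03  1.2345e+00 -4.1300e-02]
```

```bash
python3 -m jog '[[-1,0,-3,0,0],[-1,0,-2,0,0]]'; python3 st.py
```

```text
t: 4.97
eef_pos: [0.5071, 0.1761, 0.199]
ee_rot: [0.009, 0.651, 0.759, 0.01]
wrist_force: [-0.6, 0.1, -0.1]
gripper_width: 0.999
4.97 [0.5071 0.1761 0.199 ] yaw 98.8 z [ 0.0267  0.0044 -0.9996] F [-0.6  0.1 -0.1] T [ 0.07 -0.01  0.02] g 0.999 q [ 1.1230e-01  1.1780e-01  1.7639e+00  1.5000e-03  1.2328e+00 -4.1700e-02]
```

```bash
python3 -m jog '[[-1,0,0,-15,0],[-1,0,0,-15,0],[-1,0,0,-10,0]]'; python3 st.py;  python3 -m jog '[[-1,0,0,0,0],[-1,0,0,0,0]]'; python3 st.py; python3 -m jog '[[-1,0,0,20,0],[-1,0,0,20,0]]'; python3 st.py
```

```text
t: 5.22
eef_pos: [0.5029, 0.1756, 0.2369]
ee_rot: [0.006, 0.651, 0.759, 0.008]
wrist_force: [0.4, 0.5, -1.1]
gripper_width: 1.001
5.22 [0.5029 0.1756 0.2369] yaw 98.79 z [ 0.0197  0.0036 -0.9998] F [ 0.4  0.5 -1.1] T [ 0.02 -0.01  0.06] g 1.001 q [ 1.1210e-01  7.4500e-02  1.7306e+00  1.4000e-03  1.3165e+00 -4.1700e-02]
t: 5.38
eef_pos: [0.504, 0.1758, 0.2395]
ee_rot: [0.008, 0.651, 0.759, 0.009]
wrist_force: [-0.6, 1.1, 0.2]
gripper_width: 0.997
5.38 [0.504  0.1758 0.2395] yaw 98.8 z [ 0.0242  0.0041 -0.9997] F [-0.6  1.1  0.2] T [-0.03  0.02  0.01] g 0.997 q [ 1.1220e-01  7.1400e-02  1.7287e+00  1.5000e-03  1.3170e+00 -4.1700e-02]
t: 5.55
eef_pos: [0.508, 0.1764, 0.2029]
ee_rot: [0.011, 0.651, 0.759, 0.013]
wrist_force: [-0.1, 1.5, -0.4]
gripper_width: 1.003
5.55 [0.508  0.1764 0.2029] yaw 98.81 z [ 0.0339  0.0052 -0.9994] F [-0.1  1.5 -0.4] T [-0.03  0.05 -0.02] g 1.003 q [ 1.1250e-01  1.1080e-01  1.7633e+00  1.5000e-03  1.2332e+00 -4.1800e-02]
```

```bash
python3 -m jog '[[-1,0,0,0,0]]'; python3 st.py; python3 -m jog '[[-1,0,0,-40,0]]'; python3 st.py;  python3 -m jog '[[-1,0,0,-40,0]]'; python3 st.py; python3 -m jog '[[-1,0,0,0,0]]'; python3 st.py
```

```text
t: 5.63
eef_pos: [0.5058, 0.176, 0.199]
ee_rot: [0.009, 0.651, 0.759, 0.011]
wrist_force: [-0.8, -0.7, -0.1]
gripper_width: 1.0
5.63 [0.5058 0.176  0.199 ] yaw 98.8 z [ 0.0279  0.0046 -0.9996] F [-0.8 -0.7 -0.1] T [-0.03  0.05  0.06] g 1.0 q [ 1.1230e-01  1.1420e-01  1.7679e+00  1.5000e-03  1.2312e+00 -4.1800e-02]
t: 5.72
eef_pos: [0.4995, 0.1751, 0.2307]
ee_rot: [0.003, 0.651, 0.759, 0.005]
wrist_force: [0.1, -0.7, -1.3]
gripper_width: 0.998
5.72 [0.4995 0.1751 0.2307] yaw 98.78 z [ 0.0115  0.0027 -0.9999] F [ 0.1 -0.7 -1.3] T [-0.06  0.03 -0.02] g 0.998 q [ 1.1190e-01  7.8300e-02  1.7395e+00  1.4000e-03  1.3121e+00 -4.1700e-02]
t: 5.8
eef_pos: [0.4972, 0.1748, 0.2695]
ee_rot: [0.001, 0.651, 0.759, 0.002]
wrist_force: [1.3, 0.4, 1.2]
gripper_width: 0.999
5.8 [0.4972 0.1748 0.2695] yaw 98.78 z [ 0.0053  0.002  -1.    ] F [1.3 0.4 1.2] T [ 0.02 -0.09  0.06] g 0.999 q [ 1.1170e-01  4.3600e-02  1.6961e+00  1.4000e-03  1.3964e+00 -4.1800e-02]
t: 5.88
eef_pos: [0.5001, 0.1752, 0.2766]
ee_rot: [0.005, 0.651, 0.759, 0.006]
wrist_force: [1.2, -0.3, 1.1]
gripper_width: 0.998
5.88 [0.5001 0.1752 0.2766] yaw 98.79 z [ 0.0147  0.0031 -0.9999] F [ 1.2 -0.3  1.1] T [-0.02 -0.06  0.  ] g 0.998 q [ 1.1190e-01  3.8100e-02  1.6876e+00  1.4000e-03  1.4009e+00 -4.1800e-02]
```

```bash
python3 -m jog '[[-1,0,0,-40,0],[-1,0,0,-40,0],[-1,0,0,0,0],[-1,0,0,0,0]]'; python3 st.py; python3 -m jog '[[-1,0,0,12,0],[-1,0,0,12,0],[-1,0,0,12,0],[-1,0,0,12,0],[-1,0,0,12,0],[-1,0,0,12,0],[-1,0,0,12,0],[-1,0,0,12,0],[-1,0,0,12,0],[-1,0,0,12,0],[-1,0,0,12,0],[-1,0,0,0,0]]'; python3 st.py
```

```text
t: 6.22
eef_pos: [0.4979, 0.1748, 0.3561]
ee_rot: [0.005, 0.651, 0.759, 0.006]
wrist_force: [-0.5, 0.1, -0.7]
gripper_width: 0.998
6.22 [0.4979 0.1748 0.3561] yaw 98.79 z [ 0.0153  0.0031 -0.9999] F [-0.5  0.1 -0.7] T [-0.03  0.06  0.01] g 0.998 q [ 1.1160e-01 -1.1900e-02  1.5809e+00  1.4000e-03  1.5570e+00 -4.1800e-02]
t: 7.22
eef_pos: [0.4963, 0.1748, 0.2021]
ee_rot: [0.003, 0.651, 0.759, 0.005]
wrist_force: [-1.2, -0.2, 20.8]
gripper_width: 0.997
7.22 [0.4963 0.1748 0.2021] yaw 98.77 z [ 0.0109  0.0028 -0.9999] F [-1.2 -0.2 20.8] T [ 0.03 -0.68  0.01] g 0.997 q [ 1.1180e-01  1.0120e-01  1.7753e+00  1.6000e-03  1.2539e+00 -4.1800e-02]
```

Overshot and a fingertip is resting on the lid (20 N). I'm backing up straight away.

```bash
python3 -m jog '[[-1,0,0,-20,0],[-1,0,0,-25,0],[-1,0,0,0,0]]'; python3 st.py
python3 - <<'E'
from h import *
import pickle
pickle.dump(cams.camera_params("wrist"),open("w4.pkl","wb"))
im=cams.read_camera("wrist");cv2.imwrite("pics/w4.png",im[:,:,::-1])
E
```

```text
t: 7.47
eef_pos: [0.4937, 0.1743, 0.2429]
ee_rot: [0.001, 0.651, 0.759, 0.003]
wrist_force: [1.0, -0.1, 0.1]
gripper_width: 1.001
7.47 [0.4937 0.1743 0.2429] yaw 98.76 z [ 0.0056  0.0022 -1.    ] F [ 1.  -0.1  0.1] T [-0.03 -0.   -0.01] g 1.001 q [ 1.1140e-01  5.7800e-02  1.7358e+00  1.6000e-03  1.3422e+00 -4.1800e-02]
```

View pics/w4.png

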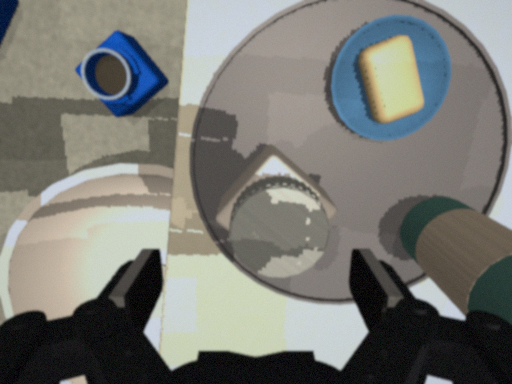

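```bash
python3 - <<'E'
from h import *
import pickle
w=pickle.load(open("w4.pkl","rb"))
print(onplane(w,(279.5,229.5),.209), [proj(w,[.507+.029*a,.1765+.029*b,.209]) for a,b in((1,0),(-1,0),(0,-1),(0,1))])
E
python3 -m jog '[[-1,1,12,0,0],[-1,0,0,0,0]]'; python3 st.py
```

```text
[0.50723018 0.1756947  0.209     ] [array([329.07484931, 235.09875259]), array([228.813625  , 221.12060428]), array([270.87447039, 272.19407274]), array([288.66206713, 179.77888989])]
t: 7.68
eef_pos: [0.5016, 0.1766, 0.2354]
ee_rot: [-0.002, 0.651, 0.759, -0.001]
wrist_force: [0.0, -0.6, 0.1]
gripper_width: 0.999
7.68 [0.5016 0.1766 0.2354] yaw 98.75 z [-0.0044  0.001  -1.    ] F [ 0.  -0.6  0.1] T [-0.   -0.01 -0.03] g 0.999 q [ 1.1430e-01  9.0400e-02  1.7167e+00  1.5000e-03  1.3388e+00 -3.8900e-02]
```

```bash
python3 -m jog '[[-1,0,5,0,0],[-1,0,0,10,0],[-1,0,0,10,0],[-1,0,0,0,0]]'; python3 st.py
```

```text
t: 8.02
eef_pos: [0.5021, 0.1768, 0.2064]
ee_rot: [-0.006, 0.651, 0.759, -0.005]
wrist_force: [-0.3, 0.1, -0.1]
gripper_width: 1.002
8.02 [0.5021 0.1768 0.2064] yaw 98.76 z [-1.580e-02 -4.000e-04 -9.999e-01] F [-0.3  0.1 -0.1] T [0.04 0.07 0.01] g 1.002 q [ 1.1460e-01  1.2850e-01  1.7358e+00  1.5000e-03  1.2930e+00 -3.8600e-02]
```

```bash
python3 -m jog '[[-1,0,5,0,0],[-1,0,3,5,0],[-1,0,0,0,0]]'; python3 st.py
```

```text
t: 8.27
eef_pos: [0.5087, 0.1779, 0.1982]
ee_rot: [-0.007, 0.651, 0.759, -0.007]
wrist_force: [-0.7, -0.7, 0.1]
gripper_width: 0.997
8.27 [0.5087 0.1779 0.1982] yaw 98.76 z [-0.0203 -0.001  -0.9998] F [-0.7 -0.7  0.1] T [-0.   -0.02  0.06] g 0.997 q [ 1.1520e-01  1.5490e-01  1.7236e+00  1.4000e-03  1.2833e+00 -3.8100e-02]
```

```bash
python3 -m jog '[[-1,-1,-1,5,0],[-1,0,0,0,0]]'; python3 st.py;python3 - <<'E'
from h import *
im=cams.read_camera("side");im=im[:,:,::-1]
cv2.imwrite("pics/s5.png",cv2.resize(im[180:260,200:300],None,fx=7,fy=7,interpolation=cv2.INTER_CUBIC))
E
```

```text
t: 8.43
eef_pos: [0.5081, 0.1767, 0.1928]
ee_rot: [-0.007, 0.651, 0.759, -0.007]
wrist_force: [-0.2, -0.4, -0.2]
gripper_width: 1.0
8.43 [0.5081 0.1767 0.1928] yaw 98.76 z [-0.02   -0.001  -0.9998] F [-0.2 -0.4 -0.2] T [ 0.   -0.01 -0.  ] g 1.0 q [ 1.1320e-01  1.5860e-01  1.7310e+00  1.4000e-03  1.2719e+00 -4.0200e-02]
```

View pics/s5.png

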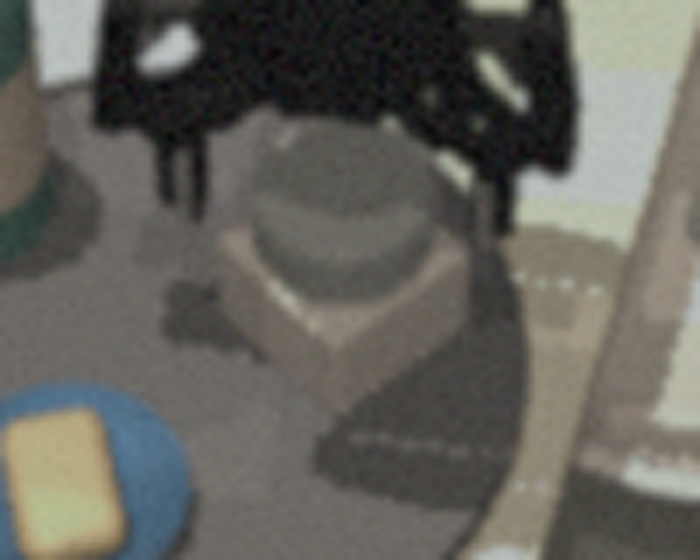

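```bash
python3 -m jog '[[-1,0,0,3,0],[0.1,0,0,0,0],[0.2,0,0,0,0],[0.2,0,0,0,0],[0.2,0,0,0,0]]'; python3 st.py;python3 - <<'E'
from h import *
im=cams.read_camera("side");im=im[:,:,::-1]
cv2.imwrite("pics/s6.png",cv2.resize(im[180:260,200:300],None,fx=7,fy=7,interpolation=cv2.INTER_CUBIC))
im=cams.read_camera("wrist");cv2.imwrite("pics/w6.png",im[:,:,::-1])
E
```

```text
t: 8.9
eef_pos: [0.5089, 0.1768, 0.1918]
ee_rot: [-0.006, 0.651, 0.759, -0.006]
wrist_force: [0.5, 0.5, -3.4]
gripper_width: 0.654
8.9 [0.5089 0.1768 0.1918] yaw 98.77 z [-1.690e-02 -8.000e-04 -9.999e-01] F [ 0.5  0.5 -3.4] T [ 0.07 -0.    0.04] g 0.654 q [ 1.1330e-01  1.5940e-01  1.7322e+00  1.1000e-03  1.2669e+00 -4.0100e-02]
```

View pics/s6.png

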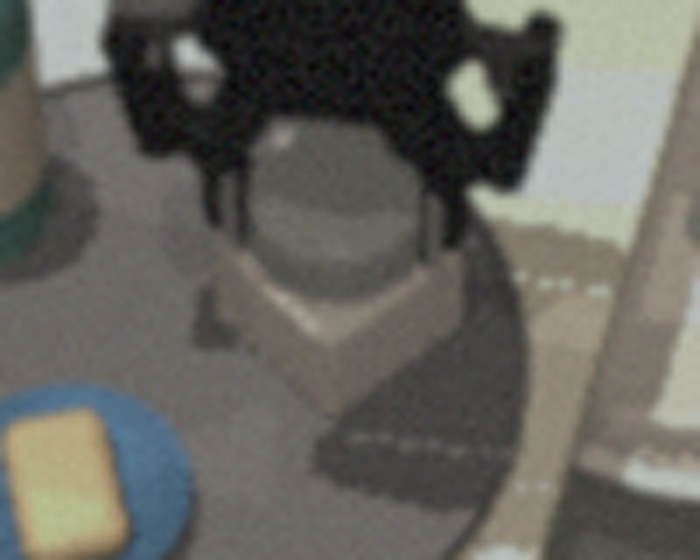

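View pics/w6.png

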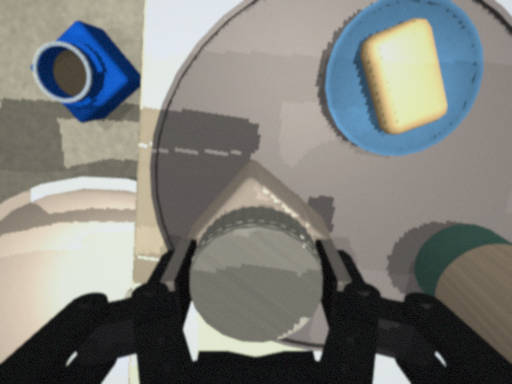

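Lid is gripped (opening 0.654, about 56 mm) with the fingertips on the lid just above the body. I'll close fully and lift.

```bash
python3 -m jog '[[1,0,0,0,0],[1,0,0,0,0],[1,0,0,0,0],[1,0,0,-6,0],[1,0,0,-10,0],[1,0,0,-12,0],[1,0,0,-12,0],[1,0,0,-10,0],[1,0,0,-5,0],[1,0,0,0,0]]'; python3 st.py;python3 - <<'E'
from h import *
im=cams.read_camera("side");im=im[:,:,::-1]
cv2.imwrite("pics/s7.png",cv2.resize(im[160:260,180:300],None,fx=6,fy=6,interpolation=cv2.INTER_CUBIC))
im=cams.read_camera("top");im=im[:,:,::-1]
cv2.imwrite("pics/t7.png",cv2.resize(im[140:240,160:270],None,fx=6,fy=6,interpolation=cv2.INTER_CUBIC))
im=cams.read_camera("wrist");cv2.imwrite("pics/w7.png",im[:,:,::-1])
E
```

```text
t: 9.83
eef_pos: [0.5087, 0.1768, 0.2504]
ee_rot: [-0.007, 0.651, 0.759, -0.007]
wrist_force: [-0.3, -0.7, -3.3]
gripper_width: 0.657
9.83 [0.5087 0.1768 0.2504] yaw 98.77 z [-0.0204 -0.001  -0.9998] F [-0.3 -0.7 -3.3] T [ 0.03 -0.    0.01] g 0.657 q [ 1.1330e-01  1.0350e-01  1.6714e+00  1.4000e-03  1.3871e+00 -4.0100e-02]
```

View pics/s7.png

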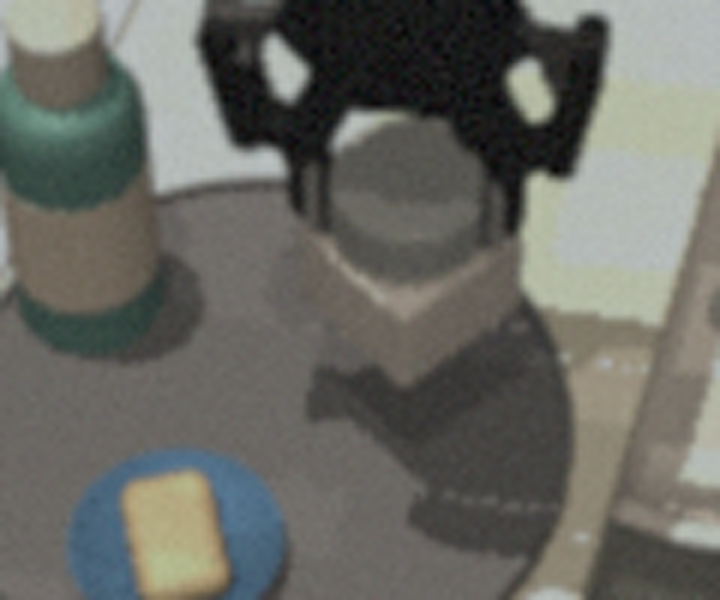

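View pics/w7.png

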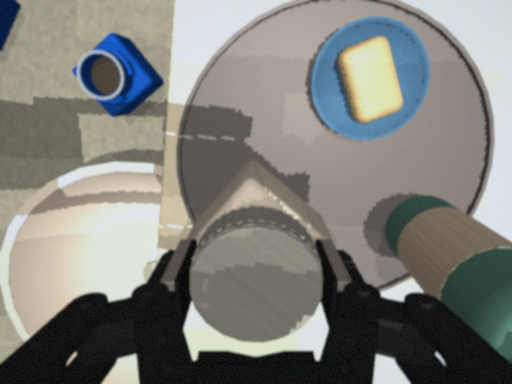

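```bash
python3 - <<'E'
from h import *
import pickle
w=cams.camera_params("wrist");st=bot.state()
pickle.dump((w,st['eef_pos'],st['ee_rot']),open("w7.pkl","wb"))
zt=st['eef_pos'][2]+.0172
for px in [(256,283)]: print(onplane(w,px,zt), st['eef_pos'])
im=cv2.imread("pics/w7.png")
k=6
a=cv2.resize(im[150:250,180:340],None,fx=5,fy=5,interpolation=cv2.INTER_CUBIC)
a=np.clip(a.astype(float)*1.4,0,255).astype(np.uint8)
cv2.imwrite("pics/w7c.png",a)
E
```

```text
[0.5083462  0.17522769 0.26560866] [0.50778624 0.17672558 0.24840866]
```

View pics/w7c.png

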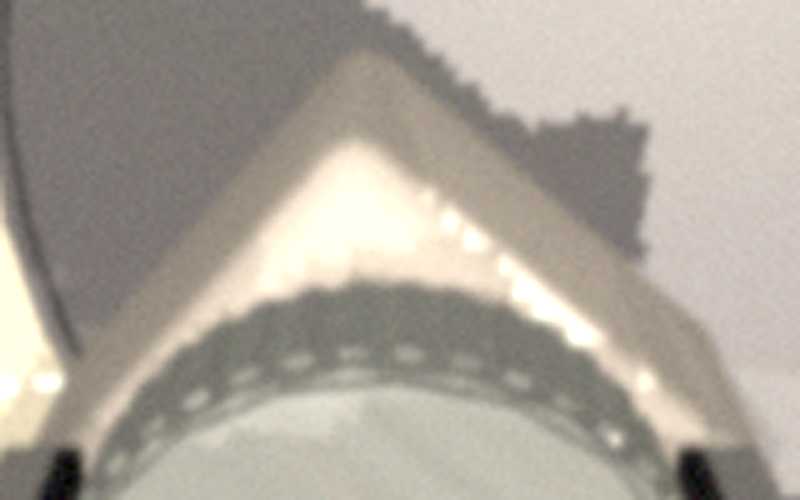

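```bash
python3 - <<'E'
from h import *
import pickle
w,e,q=pickle.load(open("w7.pkl","rb")); M=Rm(q)
g=lambda x:[(x[0]+.5)/5-.5+180,(x[1]+.5)/5-.5+150]
T=lambda x,dz:(M.T@(onplane(w,g(x),e[2]+dz)-e))[:2]*1e3
for nm,P,dz in [("L top",[(325,150),(200,285),(100,395)],-.0098),("R top",[(400,162),(525,262),(650,372),(720,435)],-.0098),("R bot",[(420,70),(520,165),(620,252)],-.0515),("L bot",[(330,75),(200,220),(100,330)],-.0515)]:
    p=np.array([T(x,dz) for x in P]); vx,vy,x0,y0=cv2.fitLine(p.astype(np.float32),cv2.DIST_L2,0,.01,.01).ravel()
    n=np.array([-vy,vx]); print(nm,np.degrees(np.arctan2(vy,vx))%180, "dist from tcp axis",abs(n@[x0,y0]),n*np.sign(n@[x0,y0]))
E
```

```text
L top 41.642826 dist from tcp axis 27.853344 [ 0.66448504 -0.7473016 ]
R top 131.38377 dist from tcp axis 27.324242 [0.7502983  0.66109943]
R bot 132.62091 dist from tcp axis 27.669708 [0.73585   0.6771446]
L bot 41.528557 dist from tcp axis 26.498638 [ 0.66299325 -0.74862534]
```

```bash
python3 -m jog '[[1,0,0,0,-0.08],[1,0,0,0,-0.115],[1,0,0,0,-0.115],[1,0,0,0,-0.115],[1,0,0,0,-0.08],[1,0,0,0,-0.05],[1,0,0,0,0]]'; python3 st.py
```

```text
t: 10.57
eef_pos: [0.504, 0.1762, 0.2415]
ee_rot: [-0.016, 0.406, 0.914, -0.008]
wrist_force: [-0.3, -0.6, -3.1]
gripper_width: 0.656
10.57 [0.504  0.1762 0.2415] yaw 132.09 z [-0.0352 -0.0026 -0.9994] F [-0.3 -0.6 -3.1] T [ 0.04 -0.07  0.03] g 0.656 q [ 1.1310e-01  1.1110e-01  1.6817e+00  1.5000e-03  1.3841e+00 -6.2220e-01]
```

```bash
python3 -m jog '[[1,-10,-7,0,0],[1,-20,-13,0,0],[1,-27,-17,0,0],[1,-27,-17,0,0],[1,-27,-17,0,0],[1,-27,-17,0,0],[1,-27,-17,0,0],[1,-27,-17,0,0],[1,-27,-17,0,0],[1,-27,-17,0,0],[1,-20,-13,0,0],[1,-15,-10,0,0],[1,-8,-5,0,0],[1,0,0,0,0]]'; python3 st.py
```

```text
t: 11.73
eef_pos: [0.554, -0.185, 0.232]
ee_rot: [-0.021, 0.416, 0.909, -0.011]
wrist_force: [0.6, 0.5, -2.0]
gripper_width: 0.656
11.73 [ 0.554 -0.185  0.232] yaw 130.74 z [-0.0474 -0.0027 -0.9989] F [ 0.6  0.5 -2. ] T [-0.01 -0.07 -0.03] g 0.656 q [-0.5115  0.2374  1.5555 -0.0259  1.3888 -1.218 ]
```

```bash
python3 -m jog '[[1,0,0,0,0],[1,0,0,0,0]]';python3 st.py; python3 -m jog '[[1,0,0,-40,0],[1,0,0,0,0]]';python3 st.py;
```

```text
t: 11.9
eef_pos: [0.5532, -0.1846, 0.2312]
ee_rot: [-0.022, 0.417, 0.908, -0.011]
wrist_force: [0.5, -0.1, -2.9]
gripper_width: 0.659
11.9 [ 0.5532 -0.1846  0.2312] yaw 130.6 z [-0.0491 -0.001  -0.9988] F [ 0.5 -0.1 -2.9] T [0.08 0.01 0.01] g 0.659 q [-0.5119  0.2376  1.5571 -0.0253  1.3893 -1.216 ]
t: 12.07
eef_pos: [0.5542, -0.1816, 0.2704]
ee_rot: [-0.024, 0.417, 0.909, -0.01]
wrist_force: [2.9, -1.0, 0.4]
gripper_width: 0.652
12.07 [ 0.5542 -0.1816  0.2704] yaw 130.69 z [-0.0528  0.0018 -0.9986] F [ 2.9 -1.   0.4] T [-0.08 -0.11  0.02] g 0.652 q [-0.507   0.2097  1.5105 -0.0242  1.4685 -1.2148]
```

```bash
python3 -m jog '[[1,0,0,30,0]]';python3 st.py; python3 -m jog '[[1,0,0,0,0]]';python3 st.py;
```

```text
t: 12.15
eef_pos: [0.5559, -0.1817, 0.2467]
ee_rot: [-0.019, 0.416, 0.909, -0.01]
wrist_force: [0.1, -0.2, -3.0]
gripper_width: 0.654
12.15 [ 0.5559 -0.1817  0.2467] yaw 130.79 z [-0.0425 -0.0036 -0.9991] F [ 0.1 -0.2 -3. ] T [ 0.01 -0.03 -0.04] g 0.654 q [-0.5058  0.2235  1.5419 -0.0241  1.4118 -1.2139]
t: 12.23
eef_pos: [0.554, -0.1791, 0.2427]
ee_rot: [-0.022, 0.415, 0.909, -0.01]
wrist_force: [-1.9, 1.2, -4.4]
gripper_width: 0.655
12.23 [ 0.554  -0.1791  0.2427] yaw 130.87 z [-4.780e-02 -4.000e-04 -9.989e-01] F [-1.9  1.2 -4.4] T [0.02 0.05 0.  ] g 0.655 q [-0.5037  0.2252  1.5482 -0.0237  1.41   -1.2134]
```

```bash
python3 -m jog '[[1,18,-25,0,0],[1,0,0,0,0]]';python3 st.py; python3 -m jog '[[1,-6,8,0,0],[1,-6,8,0,0],[1,-6,8,0,0],[1,0,0,0,0]]';python3 st.py;
```

```text
t: 12.4
eef_pos: [0.522, -0.1785, 0.243]
ee_rot: [-0.024, 0.413, 0.91, -0.01]
wrist_force: [0.6, 0.6, -3.8]
gripper_width: 0.651
12.4 [ 0.522  -0.1785  0.243 ] yaw 131.11 z [-0.0516  0.002  -0.9987] F [ 0.6  0.6 -3.8] T [ 0.03 -0.02  0.02] g 0.651 q [-0.5306  0.1603  1.6239 -0.0247  1.403  -1.2442]
t: 12.73
eef_pos: [0.5554, -0.1734, 0.2446]
ee_rot: [-0.022, 0.412, 0.911, -0.009]
wrist_force: [0.1, 0.4, -3.9]
gripper_width: 0.654
12.73 [ 0.5554 -0.1734  0.2446] yaw 131.23 z [-4.770e-02  9.000e-04 -9.989e-01] F [ 0.1  0.4 -3.9] T [-0.06 -0.06 -0.03] g 0.654 q [-0.4946  0.2232  1.5468 -0.0221  1.4142 -1.2109]
```

```bash
python3 -m jog '[[1,-12,-5,0,0],[1,-12,-5,0,0],[1,-8,-3,0,0],[1,-2,0,0,0],[1,0,0,0,0]]';python3 st.py; python3 - <<'E'
from h import *
import pickle
w=cams.camera_params("wrist");st=bot.state()
pickle.dump((w,st['eef_pos'],st['ee_rot']),open("w8.pkl","wb"))
im=cams.read_camera("wrist");cv2.imwrite("pics/w8.png",im[:,:,::-1])
im=cams.read_camera("side");im=im[:,:,::-1];cv2.imwrite("pics/s8f.png",im)
cv2.imwrite("pics/s8.png",cv2.resize(im[40:170,200:340],None,fx=5,fy=4.6,interpolation=cv2.INTER_CUBIC))
im=cams.read_camera("top");im=im[:,:,::-1];cv2.imwrite("pics/t8f.png",im)
E
```

```text
t: 13.15
eef_pos: [0.5728, -0.2086, 0.2444]
ee_rot: [-0.021, 0.411, 0.911, -0.009]
wrist_force: [0.3, 0.5, -3.7]
gripper_width: 0.659
13.15 [ 0.5728 -0.2086  0.2444] yaw 131.44 z [-4.670e-02  5.000e-04 -9.989e-01] F [ 0.3  0.5 -3.7] T [ 0.02 -0.02 -0.03] g 0.659 q [-0.5317  0.2828  1.4741 -0.0235  1.4252 -1.2516]
```

View pics/w8.png

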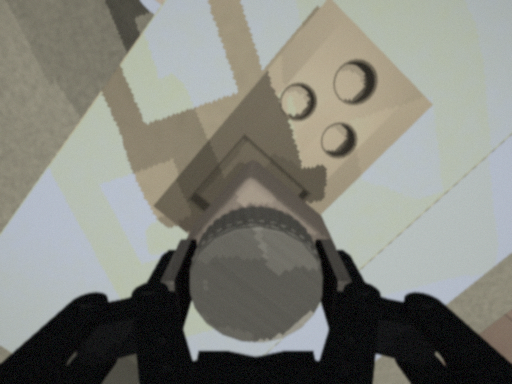

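View pics/s8.png

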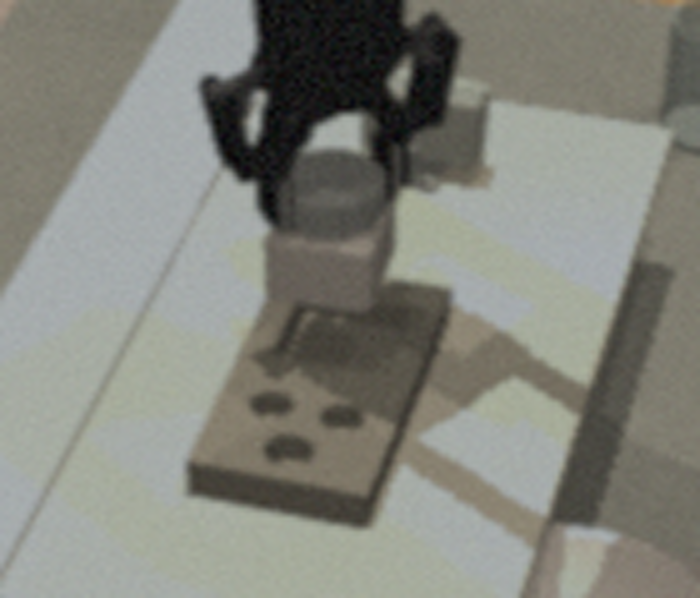

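```bash
python3 - <<'E'
from h import *
im=cv2.imread("pics/w8.png")
a=cv2.resize(im[125:255,165:345],None,fx=4.4,fy=4.4,interpolation=cv2.INTER_CUBIC)
a=np.clip(a.astype(float)*1.5,0,255).astype(np.uint8)
cv2.imwrite("pics/w8c.png",a)
E
```

```text
(no output)
```

View pics/w8c.png

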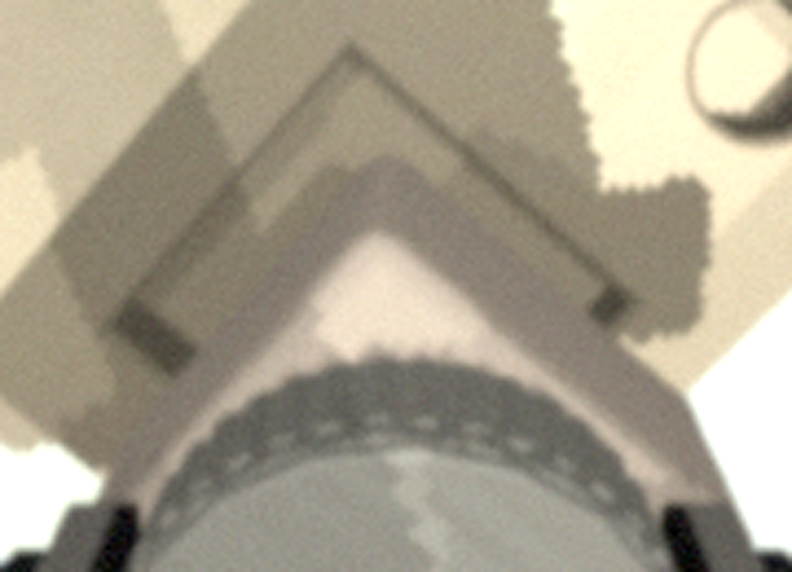

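```bash
python3 - <<'E'
from h import *
import pickle
w,e,q=pickle.load(open("w8.pkl","rb")); M=Rm(q); print(e)
g=lambda x:[(x[0]+.5)/4.4-.5+165,(x[1]+.5)/4.4-.5+125]
A,L,Rr=[onplane(w,g(x),.148)[:2] for x in [(348,43),(115,308),(636,297)]]
print(A,L,Rr,"centre",(L+Rr)/2, np.linalg.norm(A-L),np.linalg.norm(A-Rr))
for d in (A-L,A-Rr): print("well ang",np.degrees(np.arctan2(d[1],d[0])))
# jar lines in tilted tool frame
def onp(px,dz): # intersect with tool-plane offset dz (up along -tool z)
    d=Rm(w['rotation'])@np.linalg.solve(w['mtx'],[px[0],px[1],1]); n=M[:,2]; p0=e-n*dz
    return w['eye']+d*((p0-w['eye'])@n)/(d@n)
N=[];D=[];C=[]
for nm,P,dz in [("Ltop",[(350,250),(280,330),(170,450)],-.0098),("Rtop",[(425,255),(510,330),(600,410),(690,490)],-.0098),("Lbot",[(350,190),(250,295),(180,375)],-.0518),("Rbot",[(425,180),(520,265),(620,345)],-.0518)]:
    p=np.array([onp(g(x),dz) for x in P]); t=(p-e)@M
    vx,vy,x0,y0=cv2.fitLine((t[:,:2]*1e3).astype(np.float32),cv2.DIST_L2,0,.01,.01).ravel()
    n=np.array([-vy,vx]); s=np.sign(n@[x0,y0]); print(nm,"tool ang",np.degrees(np.arctan2(vy,vx))%180,"dist",abs(n@[x0,y0]))
    d=p[-1]-p[0]; print("   world ang",np.degrees(np.arctan2(d[1],d[0])))
E
```

```text
[ 0.57277736 -0.20861502  0.24437023]
[ 0.53205643 -0.1813229 ] [ 0.53171023 -0.24249201] [ 0.59675821 -0.18104961] centre [ 0.56423422 -0.21177081] 0.061170082165587496 0.0647023527105279
well ang 89.67571750834462
well ang -179.75798883625473
Ltop tool ang 41.211693 dist 27.516933
   world ang -89.69533207611003
Rtop tool ang 132.64273 dist 26.964172
   world ang -1.1640189322909817
Lbot tool ang 42.175278 dist 26.513493
   world ang -90.6534854120954
Rbot tool ang 130.82625 dist 26.393608
   world ang 0.636549630177383
```

```bash
python3 -m jog '[[1,4,-6,0,0],[1,0,0,10,0],[1,0,0,10,0],[1,0,0,8,0],[1,0,0,0,0]]';python3 st.py
```

```text
t: 13.72
eef_pos: [0.5618, -0.2074, 0.2143]
ee_rot: [-0.022, 0.41, 0.912, -0.009]
wrist_force: [-0.0, 0.4, -3.3]
gripper_width: 0.659
13.72 [ 0.5618 -0.2074  0.2143] yaw 131.51 z [-0.0471  0.001  -0.9989] F [-0.   0.4 -3.3] T [ 0.02 -0.    0.  ] g 0.659 q [-0.5393  0.2857  1.5327 -0.0238  1.3643 -1.259 ]
```

```bash
python3 -m jog '[[1,-5,2,0,0],[1,0,0,0,0]]';python3 st.py; python3 - <<'E'
from h import *
import pickle
w=cams.camera_params("wrist");st=bot.state()
pickle.dump((w,st['eef_pos'],st['ee_rot']),open("w9.pkl","wb"))
im=cams.read_camera("wrist")[:,:,::-1]
a=cv2.resize(im[125:255,165:345],None,fx=4.4,fy=4.4,interpolation=cv2.INTER_CUBIC)
a=np.clip(a.astype(float)*1.5,0,255).astype(np.uint8)
cv2.imwrite("pics/w9c.png",a)
E
```

```text
t: 13.88
eef_pos: [0.5662, -0.2094, 0.2126]
ee_rot: [-0.023, 0.41, 0.912, -0.009]
wrist_force: [-0.1, 0.1, -3.2]
gripper_width: 0.655
13.88 [ 0.5662 -0.2094  0.2126] yaw 131.51 z [-0.0491  0.0023 -0.9988] F [-0.1  0.1 -3.2] T [ 0.06 -0.   -0.  ] g 0.655 q [-0.5384  0.2992  1.5193 -0.0237  1.3666 -1.2583]
```

View pics/w9c.png

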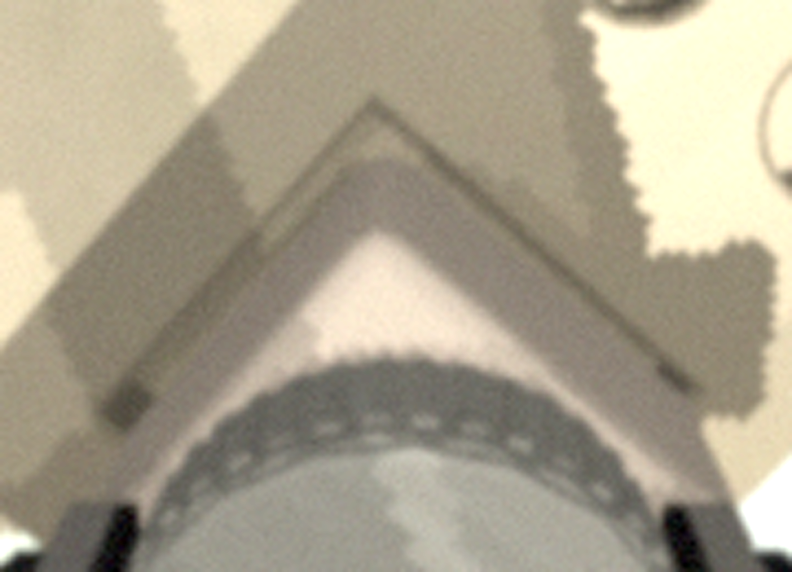

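```bash
python3 - <<'E'
from h import *
import pickle
w,e,q=pickle.load(open("w9.pkl","rb")); M=Rm(q); print(e)
g=lambda x:[(x[0]+.5)/4.4-.5+165,(x[1]+.5)/4.4-.5+125]
A,L,Rr=[onplane(w,g(x),.148)[:2] for x in [(374,97),(100,412),(697,388)]]
print(A,L,Rr,"centre",(L+Rr)/2, np.linalg.norm(A-L),np.linalg.norm(A-Rr))
# jar body silhouette lines: taper start plane dz -.0518 (full 60mm)
def onp(px,dz):
    d=Rm(w['rotation'])@np.linalg.solve(w['mtx'],[px[0],px[1],1]); n=M[:,2]; p0=e-n*dz
    return w['eye']+d*((p0-w['eye'])@n)/(d@n)
for dz,Ls in ((-.0098,[(350,250),(280,330),(170,450)]),(-.0518,[(340,178),(250,275),(190,340)])):
    print("left x",[np.round(onp(g(x),dz),4) for x in Ls])
for dz,Ls in ((-.0098,[(425,255),(510,330),(600,410)]),(-.0518,[(440,190),(550,290),(640,370)])):
    print("right y",[np.round(onp(g(x),dz),4) for x in Ls])
E
```

```text
[ 0.56624145 -0.20940171  0.2125876 ]
[ 0.53245439 -0.1811755 ] [ 0.53307465 -0.24529036] [ 0.59717198 -0.18164852] centre [ 0.56512332 -0.21346944] 0.06411785850537005 0.06471931528012631
left x [array([ 0.5381, -0.1869,  0.2042]), array([ 0.5383, -0.1987,  0.2042]), array([ 0.5383, -0.2175,  0.2041])]
left x [array([ 0.5354, -0.1903,  0.1623]), array([ 0.5351, -0.2089,  0.1623]), array([ 0.5349, -0.2217,  0.1622])]
right y [array([ 0.5444, -0.182 ,  0.2039]), array([ 0.5568, -0.1822,  0.2033]), array([ 0.5706, -0.1825,  0.2026])]
right y [array([ 0.5466, -0.1827,  0.1618]), array([ 0.5674, -0.1831,  0.1607]), array([ 0.5849, -0.1833,  0.1599])]
```

```bash
python3 -m jog '[[1,-1,1,6,0],[1,0,0.5,5,0],[1,0,0,0,0]]';python3 st.py
```

```text
t: 14.18
eef_pos: [0.5682, -0.2093, 0.2014]
ee_rot: [-0.022, 0.41, 0.912, -0.009]
wrist_force: [-0.6, -0.3, -2.3]
gripper_width: 0.657
14.18 [ 0.5682 -0.2093  0.2014] yaw 131.53 z [-0.0479  0.0017 -0.9989] F [-0.6 -0.3 -2.3] T [ 0.02  0.01 -0.  ] g 0.657 q [-0.5366  0.3127  1.5255 -0.0237  1.3455 -1.2562]
```

```bash
python3 -m jog '[[1,1.2,-1.4,0,0],[1,0,0,4,0],[1,0,0,0,0]]';python3 st.py
```

```text
t: 14.43
eef_pos: [0.5667, -0.2104, 0.1993]
ee_rot: [-0.021, 0.41, 0.912, -0.01]
wrist_force: [-0.2, -0.3, -3.9]
gripper_width: 0.657
14.43 [ 0.5667 -0.2104  0.1993] yaw 131.54 z [-0.046  -0.001  -0.9989] F [-0.2 -0.3 -3.9] T [ 0.05  0.19 -0.08] g 0.657 q [-0.5388  0.3107  1.5324 -0.0252  1.3376 -1.258 ]
```

```bash
python3 -m jog '[[1,0,0,5,0],[1,0,0,3,0]]';python3 st.py;  python3 -m jog '[[1,0,0,4,0],[1,0,0,0,0]]';python3 st.py
```

```text
t: 14.6
eef_pos: [0.5661, -0.2108, 0.1918]
ee_rot: [-0.02, 0.41, 0.912, -0.01]
wrist_force: [-1.0, 0.4, -1.8]
gripper_width: 0.655
14.6 [ 0.5661 -0.2108  0.1918] yaw 131.52 z [-0.0456 -0.0019 -0.999 ] F [-1.   0.4 -1.8] T [-0.02  0.02 -0.02] g 0.655 q [-0.5395  0.3168  1.5405 -0.0259  1.3226 -1.2578]
t: 14.77
eef_pos: [0.5654, -0.2104, 0.186]
ee_rot: [-0.021, 0.41, 0.912, -0.01]
wrist_force: [-0.1, 0.9, -3.3]
gripper_width: 0.655
14.77 [ 0.5654 -0.2104  0.186 ] yaw 131.52 z [-0.0468 -0.001  -0.9989] F [-0.1  0.9 -3.3] T [-0.   -0.05 -0.01] g 0.655 q [-0.5397  0.3219  1.5464 -0.0257  1.3131 -1.2578]
```

Going in freely. I'll feel for the floor, expected at about 0.184.

```bash
python3 -m jog '[[1,0,0,2,0],[1,0,0,1,0]]';python3 st.py;  python3 -m jog '[[1,0,0,1.5,0],[1,0,0,0,0]]';python3 st.py
```

```text
t: 14.93
eef_pos: [0.5656, -0.2102, 0.1845]
ee_rot: [-0.021, 0.41, 0.912, -0.01]
wrist_force: [-4.4, 3.1, 8.7]
gripper_width: 0.655
14.93 [ 0.5656 -0.2102  0.1845] yaw 131.53 z [-0.046  -0.0011 -0.9989] F [-4.4  3.1  8.7] T [ 0.26  0.81 -0.  ] g 0.655 q [-0.5394  0.3233  1.5477 -0.0254  1.3096 -1.2578]
t: 15.1
eef_pos: [0.566, -0.2103, 0.1852]
ee_rot: [-0.02, 0.41, 0.912, -0.01]
wrist_force: [-0.1, -0.0, -3.7]
gripper_width: 0.657
15.1 [ 0.566  -0.2103  0.1852] yaw 131.55 z [-0.0448 -0.0021 -0.999 ] F [-0.1 -0.  -3.7] T [0.   0.04 0.01] g 0.657 q [-0.5391  0.3224  1.5474 -0.0257  1.3093 -1.2577]
```

```bash
python3 -m jog '[[1,0,0,1.5,0],[0,0,0,0,0],[-0.4,0,0,0,0],[-0.7,0,0,0,0],[-1,0,0,0,0]]';python3 st.py;   python3 - <<'E'
from h import *
im=cams.read_camera("wrist")[:,:,::-1];cv2.imwrite("pics/w10.png",im)
im=cams.read_camera("side")[:,:,::-1]
cv2.imwrite("pics/s10.png",cv2.resize(im[60:160,210:330],None,fx=6,fy=6,interpolation=cv2.INTER_CUBIC))
E
```

```text
t: 15.52
eef_pos: [0.5668, -0.2107, 0.1848]
ee_rot: [-0.019, 0.41, 0.912, -0.01]
wrist_force: [-0.6, 0.4, -0.3]
gripper_width: 0.951
15.52 [ 0.5668 -0.2107  0.1848] yaw 131.57 z [-0.0425 -0.0034 -0.9991] F [-0.6  0.4 -0.3] T [ 0.   -0.05 -0.04] g 0.951 q [-0.5389  0.3228  1.5475 -0.0257  1.3061 -1.2577]
```

View pics/s10.png

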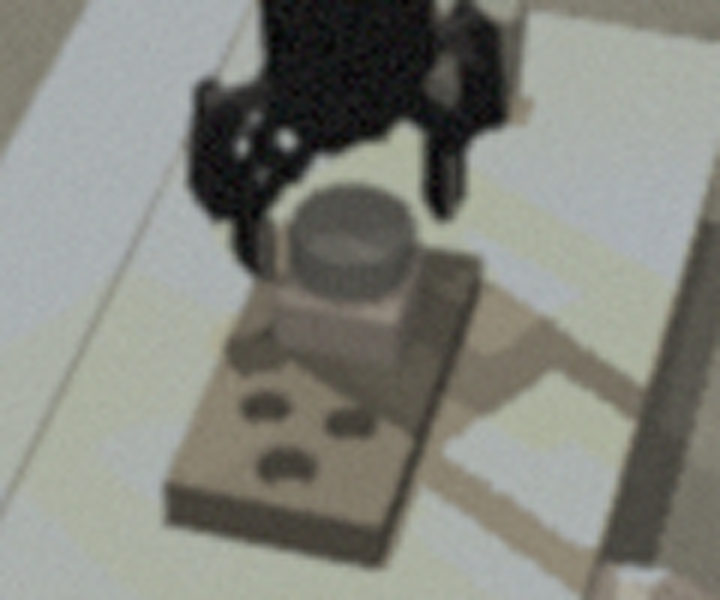

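View pics/w10.png

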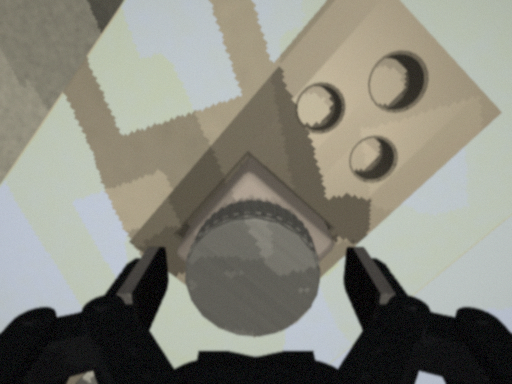

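Jar is down in the well: wrist view shows it filling the well, lid on, at (253,275). The tool is tilted about 0.04 rad, so I'll let the unloaded drift level it a bit before regripping.

```bash
python3 -m jog '[[-1,0,0,0,0],[-1,0,0,0,0],[-1,0,0,0,0],[-1,0,0,0,0],[-1,0,0,0,0],[-1,0,0,0,0],[-1,0,0,0,0],[-1,0,0,0,0],[-1,0,0,0,0],[-1,0,0,0,0],[-1,0,0,0,0],[-1,0,0,0,0]]';python3 st.py
```

```text
t: 16.62
eef_pos: [0.5671, -0.2107, 0.1847]
ee_rot: [-0.019, 0.41, 0.912, -0.01]
wrist_force: [-0.1, -0.8, -0.2]
gripper_width: 1.001
16.62 [ 0.5671 -0.2107  0.1847] yaw 131.57 z [-0.0421 -0.0034 -0.9991] F [-0.1 -0.8 -0.2] T [-0.03 -0.06  0.  ] g 1.001 q [-0.5389  0.3233  1.5472 -0.0254  1.3056 -1.2578]
```

```bash
python3 - <<'E'
from h import *
w=cams.camera_params("wrist");st=bot.state();M=Rm(st['ee_rot']);e=st['eef_pos']
C=onplane(w,(253,271),.201); print(C,(M.T@(C-e))*1e3)
c=C.copy()
for v in ((1,0),(-1,0),(0,1),(0,-1)):
    print(proj(w,c+np.array([v[0]*M[0,0]+v[1]*M[0,1],v[0]*M[1,0]+v[1]*M[1,1],0])*.029))
E
```

```text
[ 0.5640356  -0.20884583  0.201     ] [  3.82068876  -1.55751725 -16.18639089]
[252.89389372 205.50041752]
[253.0940774  329.07413598]
[322.68938702 272.25319678]
[184.29043462 269.76442296]
```

```bash
python3 - <<'E'
import cv2
im=cv2.imread("pics/w10.png");cv2.imwrite("pics/w10c.png",cv2.resize(im[190:345,175:335],None,fx=3.8,fy=3.8,interpolation=cv2.INTER_CUBIC))
E
```

```text
(no output)
```

View pics/w10c.png

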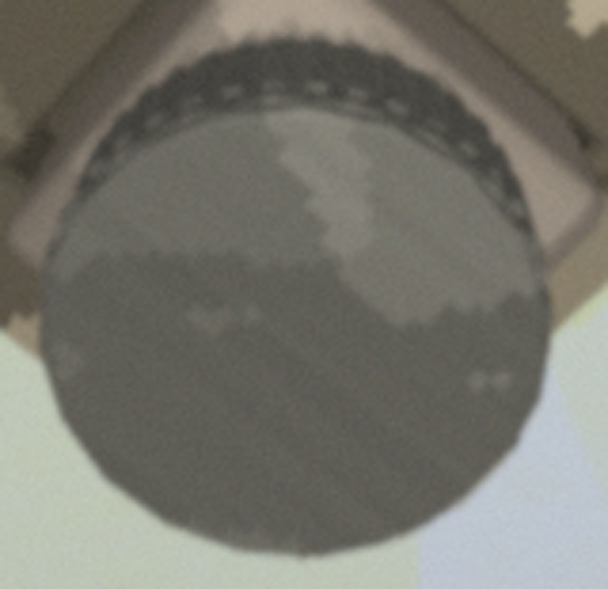

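```bash
python3 - <<'E'
from h import *
w=cams.camera_params("wrist");st=bot.state();M=Rm(st['ee_rot']);e=st['eef_pos']
from scipy.optimize import least_squares
obs=np.array([217.7,335.5,186.5,319.8])
def f(x):
    c=np.array([x[0],x[1],.201]); t=np.linspace(0,2*np.pi,361)
    P=np.array([proj(w,c+[x[2]*np.cos(a),x[2]*np.sin(a),0]) for a in t])
    return np.array([P[:,1].min(),P[:,1].max(),P[:,0].min(),P[:,0].max()])-obs
r=least_squares(f,[.565,-.21,.029],x_scale=[.001]*3,diff_step=1e-3);print(r.x,r.fun,(M.T@(np.r_[r.x[:2],.201]-e))*1e3)
E
```

```text
[ 0.56677406 -0.21213062  0.02812297] [ 0.01299515 -0.01458462 -0.01222046  0.01205806] [ -0.45249794  -1.69183753 -16.29056938]
```

```bash
python3 -m jog '[[-1,-0.5,-1.5,0,0],[0,0,0,0,0],[0.5,0,0,0,0],[1,0,0,0,0],[1,0,0,0,0],[1,0,0,0,0],[1,0,0,0,0]]';python3 st.py; python3 -m jog '[[1,0,0,0,-0.06],[1,0,0,0,-0.1],[1,0,0,0,-0.1]]';python3 st.py
```

```text
t: 17.2
eef_pos: [0.5664, -0.2122, 0.1855]
ee_rot: [-0.018, 0.41, 0.912, -0.01]
wrist_force: [0.7, -0.4, 0.2]
gripper_width: 0.656
17.2 [ 0.5664 -0.2122  0.1855] yaw 131.56 z [-0.0415 -0.0034 -0.9991] F [ 0.7 -0.4  0.2] T [ 0.1  -0.06  0.01] g 0.656 q [-0.5418  0.3217  1.5475 -0.0252  1.3062 -1.2607]
t: 17.45
eef_pos: [0.5658, -0.2139, 0.186]
ee_rot: [-0.019, 0.286, 0.958, -0.009]
wrist_force: [0.7, 1.2, 1.8]
gripper_width: 0.655
17.45 [ 0.5658 -0.2139  0.186 ] yaw 146.69 z [-0.0422 -0.006  -0.9991] F [0.7 1.2 1.8] T [ 0.08 -0.11 -0.49] g 0.655 q [-0.5433  0.3213  1.5469 -0.0279  1.3065 -1.5256]
```

```bash
python3 -m jog '[[1,0,0,0,-0.1],[1,0,0,0,-0.1],[1,0,0,0,-0.1],[1,0,0,0,-0.1]]';python3 st.py
```

```text
t: 17.78
eef_pos: [0.5662, -0.2141, 0.187]
ee_rot: [-0.02, 0.082, 0.996, -0.005]
wrist_force: [-2.9, 1.4, 3.1]
gripper_width: 0.654
17.78 [ 0.5662 -0.2141  0.187 ] yaw 170.63 z [-0.041  -0.0062 -0.9991] F [-2.9  1.4  3.1] T [-0.07  0.23 -0.26] g 0.654 q [-0.5435  0.3203  1.5461 -0.0274  1.3072 -1.9434]
```

```bash
python3 -m jog '[[1,0,0,0,-0.1],[1,0,0,0,-0.1],[1,0,0,0,-0.1]]';python3 st.py; python3 -m jog '[[1,0,0,0,-0.1],[1,0,0,0,-0.1]]';python3 st.py
```

```text
t: 18.03
eef_pos: [0.5659, -0.2142, 0.1879]
ee_rot: [-0.021, -0.076, 0.997, -0.002]
wrist_force: [-1.8, 0.4, 1.7]
gripper_width: 0.654
18.03 [ 0.5659 -0.2142  0.1879] yaw -171.33 z [-0.0415 -0.0066 -0.9991] F [-1.8  0.4  1.7] T [-0.02  0.08 -0.12] g 0.654 q [-0.5436  0.3191  1.5458 -0.0281  1.309  -2.2579]
t: 18.2
eef_pos: [0.5657, -0.2143, 0.188]
ee_rot: [-0.021, -0.18, 0.983, 0.0]
wrist_force: [-0.1, -0.5, 0.1]
gripper_width: 0.657
18.2 [ 0.5657 -0.2143  0.188 ] yaw -159.28 z [-0.0418 -0.0069 -0.9991] F [-0.1 -0.5  0.1] T [-0.05  0.04  0.  ] g 0.657 q [-0.5437  0.3188  1.5458 -0.0285  1.3092 -2.4682]
```

```bash
python3 -m jog '[[1,0,0,0,-0.09],[1,0,0,0,0]]';python3 st.py; python3 -m jog '[[1,0,0,-4,0],[1,0,0,-4,0],[1,0,0,-4,0]]';python3 st.py
```

```text
t: 18.37
eef_pos: [0.5657, -0.2145, 0.1881]
ee_rot: [-0.021, -0.228, 0.973, 0.001]
wrist_force: [-0.0, 0.4, 0.2]
gripper_width: 0.654
18.37 [ 0.5657 -0.2145  0.1881] yaw -153.62 z [-0.0419 -0.0074 -0.9991] F [-0.   0.4  0.2] T [ 0.08 -0.12  0.01] g 0.654 q [-0.5438  0.3187  1.5458 -0.029   1.3091 -2.5668]
t: 18.62
eef_pos: [0.5655, -0.214, 0.1995]
ee_rot: [-0.022, -0.225, 0.974, 0.002]
wrist_force: [0.2, -0.4, -0.3]
gripper_width: 0.658
18.62 [ 0.5655 -0.214   0.1995] yaw -154.02 z [-0.0441 -0.0059 -0.999 ] F [ 0.2 -0.4 -0.3] T [-0.04 -0.02 -0.01] g 0.658 q [-0.5433  0.3084  1.535  -0.0287  1.3329 -2.56  ]
```

```bash
python3 -m jog '[[1,0,0,-5,0],[1,0,0,-5,0],[1,0,0,-4,0],[1,0,0,0,0],[1,0,0,0,0]]';python3 st.py;   python3 - <<'E'
from h import *
im=cams.read_camera("wrist")[:,:,::-1];cv2.imwrite("pics/w12.png",im)
im=cams.read_camera("side")[:,:,::-1]
cv2.imwrite("pics/s12.png",cv2.resize(im[50:150,220:330],None,fx=6,fy=6,interpolation=cv2.INTER_CUBIC))
E
python3 st.py
```

```text
t: 19.03
eef_pos: [0.5671, -0.2143, 0.2171]
ee_rot: [-0.021, -0.223, 0.975, 0.001]
wrist_force: [-0.5, 0.3, -0.3]
gripper_width: 0.656
19.03 [ 0.5671 -0.2143  0.2171] yaw -154.24 z [-0.0414 -0.0076 -0.9991] F [-0.5  0.3 -0.3] T [-0.01 -0.01  0.04] g 0.656 q [-0.5424  0.2931  1.5173 -0.0284  1.3629 -2.5562]
19.13 [ 0.567  -0.2143  0.2169] yaw -154.23 z [-0.0416 -0.0074 -0.9991] F [-0.4  0.5 -0.8] T [ 0.   -0.01 -0.01] g 0.656 q [-0.5423  0.2934  1.5175 -0.0284  1.3626 -2.5563]
```

View pics/s12.png

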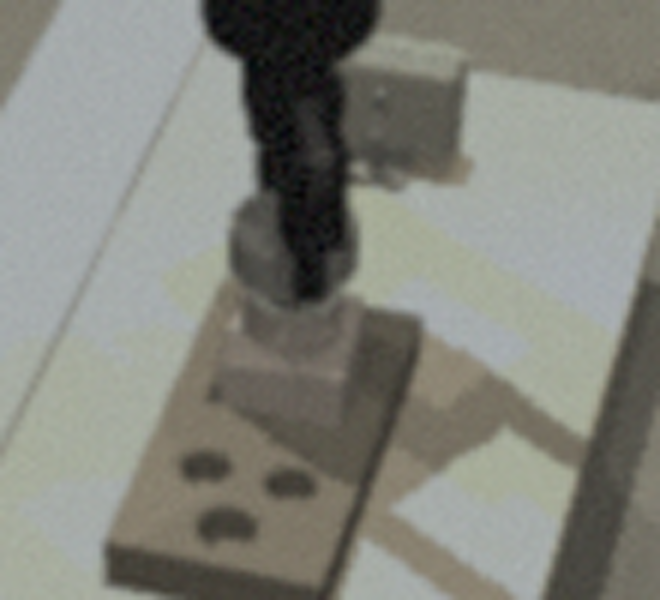

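View pics/w12.png

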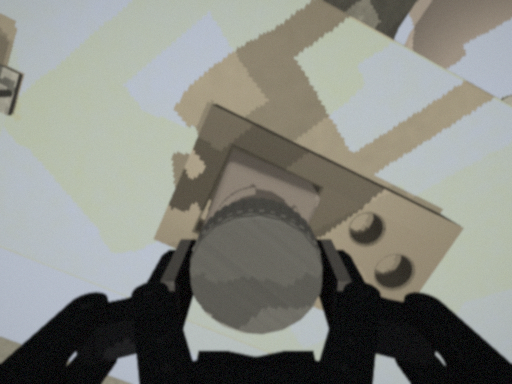

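```bash
python3 - <<'E'
from h import *
w=cams.camera_params("wrist")
a=cv2.imread("pics/w12.png"); a=cv2.resize(a[130:280,150:350],None,fx=4,fy=4,interpolation=cv2.INTER_CUBIC)
def poly(P,col): cv2.polylines(a,[np.round([((proj(w,x)-[150,130]+.5)*4-.5) for x in P]).astype(int)],True,col,1)
c=np.array([.566,-.2125])
for h,z,col in((.032,.148,(0,0,255)),(.03,.174,(0,255,0))): poly([np.r_[c+np.array(v)*h,z] for v in [(1,1),(1,-1),(-1,-1),(-1,1)]],col)
poly([np.r_[c+.022*np.array([np.cos(t),np.sin(t)]),.196] for t in np.linspace(0,6.28,40)],(255,0,0))
cv2.imwrite("pics/w12c.png",a)
im=cams.read_camera("side")[:,:,::-1];cv2.imwrite("pics/s13.png",im)
E
```

```text
(no output)
```

View pics/w12c.png

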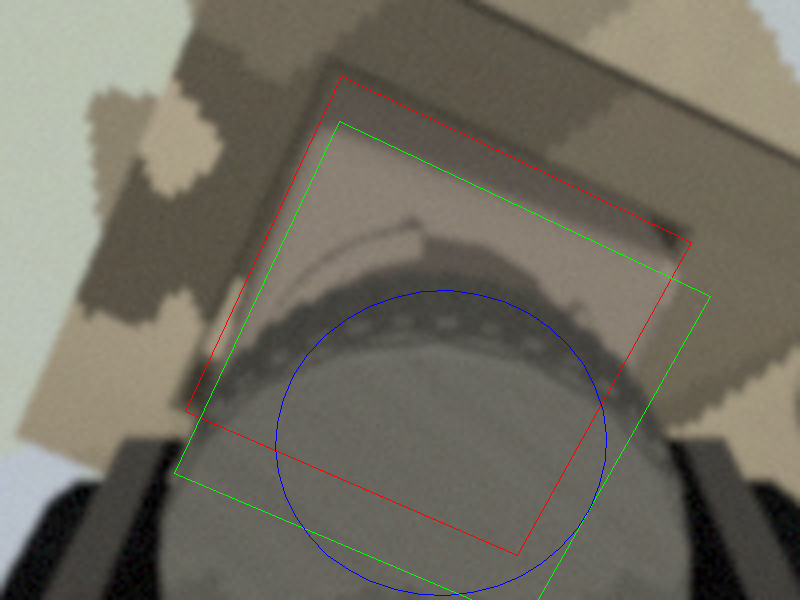

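View pics/s13.png

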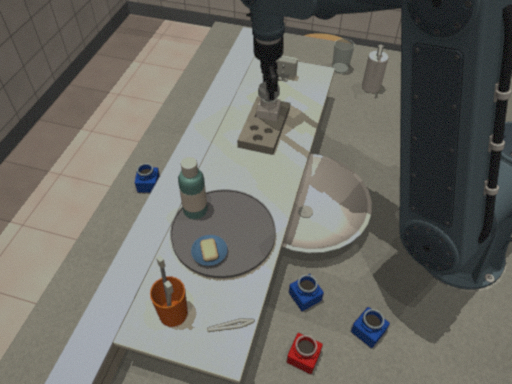

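```bash
python3 st.py; python3 -c "
from rig import bot
print(bot.job_done())"; python3 st.py
```

```text
19.18 [ 0.5669 -0.2142  0.2166] yaw -154.23 z [-0.042  -0.0072 -0.9991] F [-0.6  0.3 -1.3] T [-0.06 -0.05 -0.04] g 0.65 q [-0.5424  0.2936  1.5177 -0.0285  1.3626 -2.5564]
the job is handed in; nothing more can be done
None
the job is handed in; nothing more can be done
```

The lid is unscrewed and held in the gripper above the open jar, which stands down in the square well. I handed the job in at 19.2 s; no verdict is reported.

**What I did:** I lifted the closed jar by its lid, because the gripper's fixed grip could have been too much for the glass. I turned it 33° to line up with the well, lowered it to soft floor contact (about 9 N upward on the wrist) and let go. I then gripped the lid again and turned it about 75° anticlockwise. The twist fell from about 0.5 N m to zero by 69°. Then I raised the lid about 31 mm.

**Last checks:**
- **Jar:** it is down in the well, up to about 2 mm to one side, which the play in the well allows.
- **Lid:** the lift puts its lower rim about 14 mm above the neck. It is within about 3 mm of straight above the mouth, and the wrist reads only the lid's weight.
- **Bystanders:** the shampoo bottle and toothbrush cup are upright and where they started.

**What did not go cleanly:**
- On an early approach a fingertip overshot and pressed on the lid with about 21 N. The wrist picture afterwards showed the jar unmoved.
- The tool drifted to a tilt of about 0.04 rad that I could not correct, so the lid is held about 0.04 rad off level (limit 0.15).
- Wrist and top cameras disagreed by up to 3 mm on where the well is, so I went mainly by the wrist view.

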